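Set out the roll-on vials by colour

ROBOT

A 7-joint arm with a two-finger parallel gripper is mounted at the origin on the work surface. World frame = base frame: x ahead of the robot, y to its left, z up, the work surface at z = 0. Lengths are in m, angles in rad, forces in N, time in s.
With the tool pointing down it reaches from about 0.425 to 0.925 m from the base axis. Payload 6.8 kg.
Tool frame: the origin (TCP) lies at the very end of the fingers, on their centre line; the grasp point (between the pads) lies 19 mm behind it (r.pinch_z is the distance from the TCP to the grasp point, in m); z points along the fingers, y is the line along which they close (so a half turn about z gives the same grasp; the last joint's range is limited). The gripper opens to 85 mm and grips with 20 to 120 N. Pads are 22 mm wide; open, the fingers measure 114 mm over their backs; the gripper's body (76 mm by 85 mm) begins 54 mm behind the grasp point. The pads swing forward as they close: fully open they stand 13 mm farther back than shut.
Start: joints at [-1.235, 0.477, 0.022, 1.555, -0.011, 1.109, -0.083], TCP at [0.29, 0.61, 0.231] pointing down, gripper open.
Joint ranges: [-2.96, 2.96], [-0.34, 2.1], [-1.41, 1.46], [0.24, 2.44], [-1.37, 4.51], [0.17, 1.92], [-2.96, 2.96]. Speed limits (rad/s): [2.39, 2.39, 3.14, 3.14, 3.14, 3.14, 3.14].

INTERFACE

Orientations are given as a unit quaternion [x, y, z, w].
In Python, from cell import r gives the robot as it stands.
- The arm moves only by the shell command python3 -m pendant 'ROWS' [FORCE]. ROWS is JSON, a list of rows, each an object with "delta_pos": the shift along the tool's x, y, z each as a share of 0.5 m, from -1 to 1, a list of three; "dr": the turn, a rotation vector about the tool's x, y, z each as a share of 90 degrees, from -1 to 1, a list of three; "hand": the closure, from 0 (fully open) to 1 (shut). In form: [{"delta_pos": [dx, dy, dz], "dr": [ax, ay, az], "hand": hand}, ...]. A call has 1 to 10 rows; each row shifts and turns the commanded pose from where the row before left it, along the tool's axes as they then stand; what a row does not reach is not made up. A row lasts 1/12 s, in which the tool goes at most 41.7 mm and 7.16 degrees, less where a joint would pass 70% of its speed; a pose out of reach is approached as far as the arm can. A call with a number of a shift or a turn outside -1 to 1 is refused whole. A call with a gripper value outside its range is refused whole. The fingers move at their own pace and stop on an object; FORCE is the grip in N (left out, the last holds). Time passes only in rows, so rows that do not move let the fingers close. It gives the time, the measured TCP pose, the force, the opening and the grip force at its end, in the units of the state.
- r.get_state(): the state, without advancing time (a new reading comes with each control period).
- r.camera(name): name is "scene" or "top" or "wrist"; returns a dict with "img" (480x640x3 uint8, red, green, blue), "z_map" (480x640 float32, m along the optical axis (not along the pixel's ray), 0 where there is no reading), "mtx" (3x3 intrinsics, pixels), "R" (3x3) and "t" (3): a world point X has camera coordinates R X + t; the wrist camera has in their place "T_tool_cam" (4x4, takes a point from camera to tool coordinates, whose origin is the TCP and whose axes are the flange's). Camera axes: x right, y down, z forward; pixel columns grow to the right and rows downward; lengths in m; the calibration is good to about 2 mm. A picture is of the moment at which its call begins: read the wrist's pose just before it.
- r.job_done(): hands the job in; it is judged then, once.
The state is a dict: "time_s": time; "q": joint angles; "dq": joint speeds; "joint_torque": joint torques, N m; "tcp_pos": TCP position; "eef_rot": TCP orientation; "ft_force": force on the tool from outside, world axes, zero at the start; "wrist_torque": the same for the moment, N m; "grip_width": finger opening in m; "grip_force": force on a finger pad.
Only numpy, scipy, OpenCV 4.12 (cv2) and the standard library are available. Lean on these libraries where they do the work, as an engineer would, in place of code of your own. Each camera call takes 0.05 s, during which the arm holds its last target. There are 200 camera calls.

TASK

Set out the three roll-on vials from the steel tray, each standing upright inside the dish that has the colour of its cap. The pink nail polish is in the way on one of the dishes: put it back on the tray, standing upright. Leave the pyramid bottle and the ring cone standing where they are.

Things in the scene. Friction and masses are not known exactly. Their poses are not given: they have to be found in the camera images.
- vial_yellow: Loose roll-on vial, upright: slender round frosted glass body 24 mm in diameter with a round YELLOW cap of the same diameter on top (cap from 58 to 82 mm up). 82 mm tall overall, about 45 g. Starts standing on the tray. Origin: centre of its underside, z up along the vial.
- vial_green: Loose roll-on vial, upright: slender round frosted glass body 24 mm in diameter with a round GREEN cap of the same diameter on top (cap from 58 to 82 mm up). 82 mm tall overall, about 45 g. Starts standing on the tray. Origin: centre of its underside, z up along the vial.
- vial_white: Loose roll-on vial, upright: slender round frosted glass body 24 mm in diameter with a round WHITE cap of the same diameter on top (cap from 58 to 82 mm up). 82 mm tall overall, about 45 g. Starts standing on the tray. Origin: centre of its underside, z up along the vial.
- dish_yellow: Round shallow YELLOW dish on the dresser top, fixed in place. 72 mm across the rim, 9 mm high; flat inner floor about 54 mm in diameter, 4 mm above the dresser top. Origin: centre of its underside, z up.
- dish_green: Round shallow GREEN dish on the dresser top, fixed in place. 72 mm across the rim, 9 mm high; flat inner floor about 54 mm in diameter, 4 mm above the dresser top. Origin: centre of its underside, z up.
- dish_white: Round shallow WHITE dish on the dresser top, fixed in place. 72 mm across the rim, 9 mm high; flat inner floor about 54 mm in diameter, 4 mm above the dresser top. Origin: centre of its underside, z up.
- nail_polish: Loose nail polish bottle: square pink body 30 x 30 mm and 38 mm tall, with a round black cap 18 mm in diameter from 38 to 80 mm up. 80 mm tall overall, about 60 g. Starts standing on one of the three dishes (any colour). Origin: centre of its underside, z up, x and y along its square sides.
- tray: Matte steel tray, fixed: 220 mm (its x) by 300 mm (its y), floor 4 mm thick, low rim 14 mm high and 3 mm thick all round. Its contents stand near the points of a grid at x = -52 or 52 mm and y = -98, 0 or 98 mm in its frame: five of these are taken at the start and the one at x = 52, y = 98 is empty. Origin: centre of its underside, z up.
- pyramid_bottle: Loose frosted-glass bottle in the shape of a four-sided pyramid, base about 54 mm square (76 mm corner to corner), brass ball stopper, 79 mm tall, standing on the tray; to be left alone. Origin: centre of its underside, z up.
- ring_cone: Loose sky-blue ceramic ring cone with a brass ring on it, round foot 52 mm in diameter, 72 mm tall, standing on the tray; to be left alone. Origin: centre of its underside, z up.
Things that resemble listed ones, but are neither listed nor needed, are in the scene too. Of the things like the nail_polish, leave any that is blue or red; of the rest the smaller one is meant.

How it is judged:
By the outcome, as a careful person would: the job done as asked, in the order asked, and still so for the second after the job is handed in, with the robot touching nothing.
It also fails if it takes over 109 s, if anything falls off the work surface, if the arm or the gripper's body presses on something with over 40 N, if the wrist force passes 120 N, or if a joint passes its speed limit or range.

## Working session

There is one attempt and no reset: what is moved stays moved. The work goes in short steps, Python scripts to look and compute and a shell command to move; the robot and the scene stay as the last step left them, time stands still between calls to the robot, and variables do not carry over. Pictures are saved under pics/ and viewed, at most 14 in all, crops included, and the job is handed in when it is done.

```bash
mkdir -p pics; ls
cat > h.py <<'E'
import numpy as np, cv2
from cell import r
def snap(n,tag):
    s=r.get_state(); c=r.camera(n)
    np.savez(f'pics/{tag}.npz',tcp=s['tcp_pos'],rot=s['eef_rot'],**c)
    cv2.imwrite(f'pics/{tag}.png',c['img'][:,:,::-1]); return c
E
python3 - <<'E'
from h import *
for n in('scene','top','wrist'):
    c=snap(n,n+'0'); print(n,{k:np.round(v,3).tolist() for k,v in c.items() if k not in('img','z_map')})
print(r.get_state())
E
```

```text
pics
scene {'mtx': [[475.773, 0.0, 322.419], [0.0, 475.773, 239.512], [0.0, 0.0, 1.0]], 'R': [[-0.557, 0.83, 0.02], [0.598, 0.417, -0.685], [-0.576, -0.37, -0.729]], 't': [0.325, -0.33, 1.214]}
top {'mtx': [[571.93, 0.0, 318.36], [0.0, 571.93, 237.192], [0.0, 0.0, 1.0]], 'R': [[-0.027, -1.0, -0.007], [-0.997, 0.027, -0.076], [0.076, 0.005, -0.997]], 't': [0.006, 0.593, 1.23]}
wrist {'mtx': [[354.069, 0.0, 321.85], [0.0, 354.069, 238.447], [0.0, 0.0, 1.0]], 'T_tool_cam': [[0.001, -0.958, -0.286, 0.072], [1.0, 0.001, -0.001, -0.001], [0.001, -0.286, 0.958, -0.142], [0.0, 0.0, 0.0, 1.0]]}
{'time_s': 0.15, 'q': array([-1.23507423,  0.4776229 ,  0.02234375,  1.55616935, -0.01151163,
        1.10928217, -0.08311003]), 'dq': array([-0.00031388, -0.00075536,  0.00076815, -0.00181334,  0.00086647,
        0.00023496,  0.00048296]), 'joint_torque': array([ 2.16640787e-03, -5.96925902e+01,  1.60983816e+00, -2.81493151e+01,
        1.26092462e-02,  6.54983523e-03,  3.27494115e-05]), 'tcp_pos': array([0.28965636, 0.60921998, 0.23056372]), 'eef_rot': array([ 2.20091370e-01,  9.75479026e-01, -6.68168895e-04, -1.08593804e-04]), 'ft_force': array([-0.64443197,  0.3223085 , -0.11397805]), 'wrist_torque': array([-0.02771122, -0.00157591, -0.00505631]), 'grip_force': 0.0, 'grip_width': 0.08554520396331387}
```

View pics/top0.png

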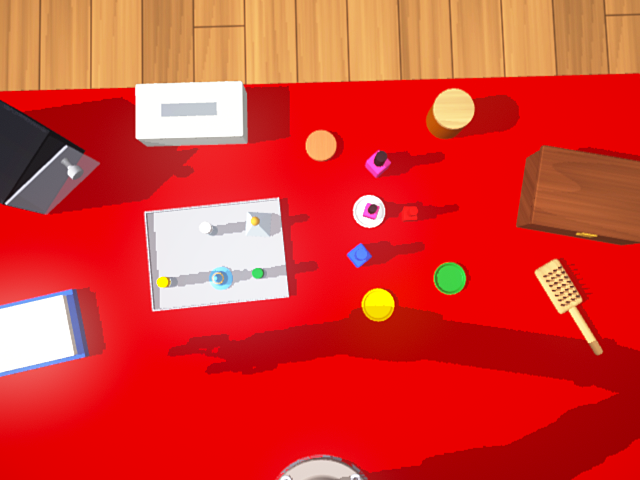

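View pics/scene0.png

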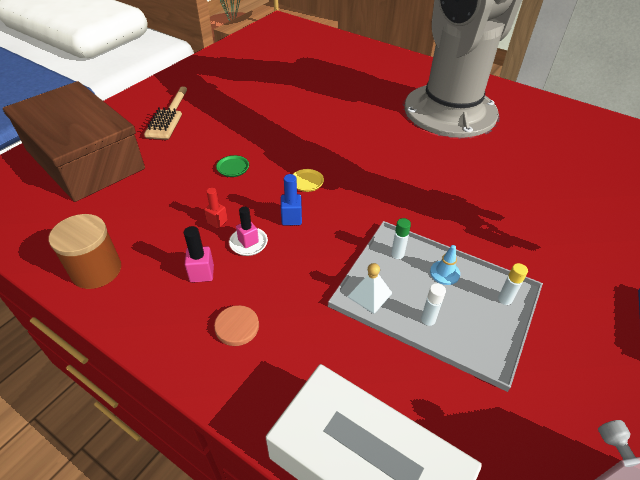

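Top view: the small pink polish is on the white dish at (371,211). Lookalikes are the large pink one at (377,163), blue at (359,255) and red at (410,212). The vials are yellow (163,282), green (258,272) and white (207,228), and the dishes are yellow (378,305), green (450,278) and white (369,211). The empty tray slot is near (165,235).

```bash
cat >> h.py <<'E'
def ray(c,u,v):
    d=c['R'].T@np.linalg.solve(c['mtx'],[u,v,1.]); return -c['R'].T@c['t'],d
def plane(c,u,v,z):
    o,d=ray(c,u,v); return o+d*(z-o[2])/d[2]
def tri(c1,p1,c2,p2):
    (o1,d1),(o2,d2)=ray(c1,*p1),ray(c2,*p2)
    s=np.linalg.lstsq(np.c_[d1,-d2],o2-o1,rcond=None)[0]
    a,b=o1+d1*s[0],o2+d2*s[1]; return (a+b)/2,np.linalg.norm(a-b)
def blob(img,lo,hi,box):
    """centroid of largest HSV blob in box u0,v0,u1,v1"""
    u0,v0,u1,v1=box; h=cv2.cvtColor(img[v0:v1,u0:u1],cv2.COLOR_RGB2HSV)
    m=cv2.inRange(h,np.array(lo),np.array(hi)); n,l,s,ce=cv2.connectedComponentsWithStats(m)
    k=1+np.argmax(s[1:,4]); return ce[k]+[u0,v0],s[k],(l==k)
E
python3 - <<'E'
from h import *
T=dict(np.load('pics/top0.npz'));S=dict(np.load('pics/scene0.npz'))
Y=((20,120,100),(35,255,255));G=((45,120,40),(80,255,255));W=((0,0,190),(180,40,255));K=((0,0,0),(180,255,60));P=((140,80,100),(168,255,255))
for n,c,bt,bs in[('vialY',Y,(150,270,176,295),(505,260,530,285)),('vialG',G,(248,262,270,285),(393,215,414,240)),('vialW',W,(196,218,218,238),(425,280,448,306)),
 ('dishY',Y,(350,280,405,330),(285,160,335,200)),('dishG',G,(425,255,475,300),(205,145,260,185)),
 ('dishW',W,(345,190,392,232),(225,222,272,260)),('polCap',K,(362,200,382,216),(237,204,254,234)),('polBody',P,(360,200,384,224),(232,218,262,250)),('bigpink',P,(360,145,395,180),(180,240,220,290))]:
    a,sa,_=blob(T['img'],*c,bt);b,sb,_=blob(S['img'],*c,bs)
    X,e=tri(T,a,S,b)
    d=T['z_map'][int(a[1]),int(a[0])];o,dd=ray(T,*a)
    print(n,a.round(1),sa[2:],b.round(1),sb[2:],X.round(4),round(e,4),'depthpt',(o+dd*d).round(4))
# tray corners: grey
h=cv2.cvtColor(T['img'],cv2.COLOR_RGB2HSV);m=cv2.inRange(h,np.array((0,0,90)),np.array((180,45,255)));m[:,:140]=0;m[:190]=0;m[:,300:]=0;m[320:]=0
q=cv2.minAreaRect(max(cv2.findContours(m,0,2)[0],key=cv2.contourArea));print(q)
for p in cv2.boxPoints(q): print(plane(T,*p,.014).round(4))
print('ctr',plane(T,*q[0],.014))
im=cv2.resize(T['img'][130:330,140:480],None,fx=2.3,fy=2.3,interpolation=cv2.INTER_CUBIC);sc=cv2.resize(S['img'][130:380,150:430],None,fx=1.8,fy=1.8)
cv2.imwrite('pics/crop1.png',S['img'][180:300,170:330][:,:,::-1].repeat(5,0).repeat(5,1))
E
```

```text
vialY [162.9 281.7] [ 13  11 115] [517.8 273. ] [ 19  19 274] [0.5048 0.3168 0.0752] 0.0007 depthpt [0.5048 0.3131 0.0872]
vialG [257.2 272.7] [11 10 90] [402.8 226.9] [ 15  19 224] [0.5181 0.1198 0.0756] 0.0014 depthpt [0.5182 0.118  0.0861]
vialW [205.3 227. ] [ 22  20 374] [437.7 293.5] [ 18  23 267] [0.6163 0.228  0.0767] 0.0036 depthpt [0.6159 0.2241 0.0873]
dishY [377.7 304.5] [ 32  33 828] [308.4 179.6] [ 30  23 515] [ 0.4413 -0.1341  0.0072] 0.0055 depthpt [ 0.4424 -0.1372 -0.0006]
dishG [449.5 278. ] [ 32  31 780] [232.4 165.6] [ 33  22 546] [ 0.4957 -0.2956  0.0059] 0.0025 depthpt [ 0.4965 -0.297   0.0039]
dishW [368. 211.] [ 32  33 594] [250.6 245.3] [ 39  26 354] [ 0.6491 -0.1204 -0.0034] 0.0061 depthpt [ 0.6453 -0.1189  0.0443]Traceback (most recent call last):
  File "<stdin>", line 7, in <module>
  File "h.py", line 19, in blob
    k=1+np.argmax(s[1:,4]); return ce[k]+[u0,v0],s[k],(l==k)
        ~~~~~~~~~^^^^^^^^^
    return _wrapfunc(a, 'argmax', axis=axis, out=out, **kwds)
    return bound(*args, **kwds)
ValueError: attempt to get argmax of an empty sequence
```

Run:
```python
from h import *
T=dict(np.load('pics/top0.npz'));S=dict(np.load('pics/scene0.npz'))
K=((0,0,0),(180,255,95));P=((140,80,100),(168,255,255))
for n,c,bt,bs in[('polCap',K,(364,202,381,216),(237,204,254,234)),('polBody',P,(360,200,384,224),(232,218,262,250)),('bigpink',P,(360,145,395,180),(180,240,220,290))]:
  try:
    a,sa,_=blob(T['img'],*c,bt);b,sb,_=blob(S['img'],*c,bs)
    X,e=tri(T,a,S,b)
    o,dd=ray(T,*a);d=T['z_map'][int(a[1]),int(a[0])]
    print(n,a.round(1),sa[2:],b.round(1),sb[2:],X.round(4),round(e,4),(o+dd*d).round(4))
  except Exception as e: print(n,e)
h=cv2.cvtColor(T['img'],cv2.COLOR_RGB2HSV);m=cv2.inRange(h,np.array((0,0,90)),np.array((180,45,255)));m[:,:140]=0;m[:190]=0;m[:,300:]=0;m[320:]=0
q=cv2.minAreaRect(max(cv2.findContours(m,0,2)[0],key=cv2.contourArea));print(q)
for p in cv2.boxPoints(q): print(plane(T,*p,.014).round(4))
print('ctr',plane(T,*q[0],.014))
cv2.imwrite('pics/crop1.png',S['img'][180:300,170:330][:,:,::-1].repeat(5,0).repeat(5,1))
a=plane(T,371,211,.05)
```

```text
polCap [371.9 208.8] [ 7  8 24] [244.7 217.4] [ 12  24 228] [ 0.6468 -0.1251  0.0643] 0.0017 [ 0.645  -0.124   0.0837]
polBody [370. 212.] [ 17  17 128] [247.2 235.5] [ 23  26 373] [ 0.6459 -0.1253  0.0172] 0.0008 [ 0.6397 -0.1209  0.0717]
bigpink [376.  165.4] [ 26  27 272] [199.7 266.5] [ 29  35 712] [ 0.75   -0.1426  0.0185] 0.0012 [ 0.7419 -0.1383  0.0568]
((215.3670196533203, 254.22903442382812), (99.20242309570312, 137.44705200195312), 84.02568054199219)
[0.6603 0.3794 0.014 ]
[0.6839 0.0756 0.014 ]
[0.4657 0.0577 0.014 ]
[0.4425 0.3574 0.014 ]
ctr [0.56238726 0.21747311 0.014     ]
```

View pics/crop1.png

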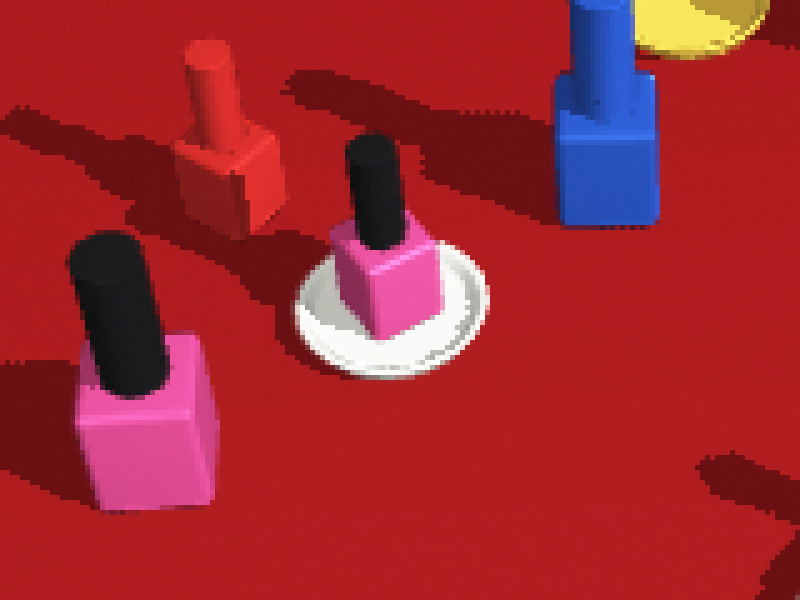

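The crop confirms the target: the small pink bottle with a black cap on the white dish, at (0.646, -0.125) with its top at z = 0.084. I'll turn square to the world axes and travel there.

```bash
python3 -m pendant '[{"delta_pos":[0,0,0],"dr":[0,0,-0.0706],"hand":0.4},{"delta_pos":[0,0,0],"dr":[0,0,-0.0706],"hand":0.4},{"delta_pos":[0,0,0],"dr":[0,0,-0.0706],"hand":0.4},{"delta_pos":[0,0,0],"dr":[0,0,-0.0706],"hand":0.4},{"delta_pos":[-0.0357,-0.0735,0],"dr":[0,0,0],"hand":0.4},{"delta_pos":[-0.0357,-0.0735,0],"dr":[0,0,0],"hand":0.4},{"delta_pos":[-0.0357,-0.0735,0],"dr":[0,0,0],"hand":0.4},{"delta_pos":[-0.0357,-0.0735,0],"dr":[0,0,0],"hand":0.4},{"delta_pos":[-0.0357,-0.0735,0],"dr":[0,0,0],"hand":0.4},{"delta_pos":[-0.0357,-0.0735,0],"dr":[0,0,0],"hand":0.4}]' 30
python3 -m pendant '[{"delta_pos":[-0.0357,-0.0735,0],"dr":[0,0,0],"hand":0.4},{"delta_pos":[-0.0357,-0.0735,0],"dr":[0,0,0],"hand":0.4},{"delta_pos":[-0.0357,-0.0735,0],"dr":[0,0,0],"hand":0.4},{"delta_pos":[-0.0357,-0.0735,0],"dr":[0,0,0],"hand":0.4},{"delta_pos":[-0.0357,-0.0735,0],"dr":[0,0,0],"hand":0.4},{"delta_pos":[-0.0357,-0.0735,0],"dr":[0,0,0],"hand":0.4},{"delta_pos":[-0.0357,-0.0735,0],"dr":[0,0,0],"hand":0.4},{"delta_pos":[-0.0357,-0.0735,0],"dr":[0,0,0],"hand":0.4},{"delta_pos":[-0.0357,-0.0735,0],"dr":[0,0,0],"hand":0.4},{"delta_pos":[0,0,0],"dr":[0,0,0],"hand":0.4}]'
```

```text
time_s: 0.98
tcp_pos: [0.3973, 0.3871, 0.2312]
eef_rot: [0.0, 1.0, -0.0, -0.0]
ft_force: [0.9, -0.1, 0.3]
grip_width: 0.0509
grip_force: 0.0
time_s: 1.82
tcp_pos: [0.5601, 0.0484, 0.2315]
eef_rot: [0.006, 1.0, -0.002, 0.001]
ft_force: [0.4, -1.2, -1.1]
grip_width: 0.0516
grip_force: 0.0
```

```bash
python3 -m pendant '[{"delta_pos":[-0.034,-0.0695,0],"dr":[0,0,0],"hand":0.4},{"delta_pos":[-0.034,-0.0695,0],"dr":[0,0,0],"hand":0.4},{"delta_pos":[-0.034,-0.0695,0],"dr":[0,0,0],"hand":0.4},{"delta_pos":[-0.034,-0.0695,0],"dr":[0,0,0],"hand":0.4},{"delta_pos":[-0.034,-0.0695,0.05],"dr":[0,0,0],"hand":0.4},{"delta_pos":[0,0,0],"dr":[0,0,0],"hand":0.4},{"delta_pos":[0,0,0],"dr":[0,0,0],"hand":0.4},{"delta_pos":[0,0,0],"dr":[0,0,0],"hand":0.4}]'
cat >> h.py <<'E'
from scipy.spatial.transform import Rotation as Ro
def wrist(tag):
    s=r.get_state(); c=r.camera('wrist')
    A=np.eye(4);A[:3,:3]=Ro.from_quat(s['eef_rot']).as_matrix();A[:3,3]=s['tcp_pos']
    B=np.linalg.inv(A@c['T_tool_cam']); c['R']=B[:3,:3];c['t']=B[:3,3]
    cv2.imwrite(f'pics/{tag}.png',c['img'][:,:,::-1]); np.savez(f'pics/{tag}.npz',**c); return c
E
python3 - <<'E'
from h import *
print(r.get_state()['tcp_pos'],r.get_state()['eef_rot'])
wrist('w1')
E
```

```text
time_s: 2.48
tcp_pos: [0.6405, -0.1113, 0.2081]
eef_rot: [-0.0, 1.0, 0.0, -0.001]
ft_force: [-0.3, 0.5, 0.1]
grip_width: 0.0516
grip_force: 0.0
[ 0.64050723 -0.11125698  0.20811069] [-2.35306021e-05  9.99999728e-01  4.02533189e-04 -6.16855692e-04]
```

View pics/w1.png

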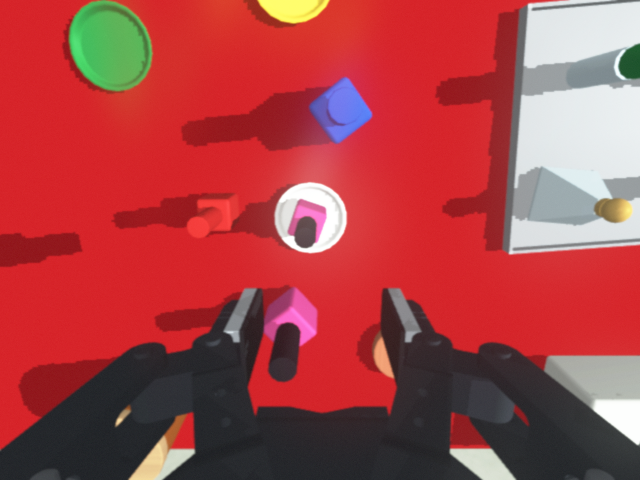

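The wrist view shows the white dish at (311,217) with the polish cap top at (305,238). It also gives fresh views of the green dish (110,46) and the tray.

Run:
```python
from h import *
c=dict(np.load('pics/w1.npz'));T=dict(np.load('pics/top0.npz'))
K=((0,0,0),(180,255,80));P=((140,80,100),(168,255,255))
a,s,_=blob(c['img'],*K,(290,210,322,252));print('cap',a,s,plane(c,*a,.08),'tri',tri(c,a,T,(371.9,208.8)))
print('depth at cap',c['z_map'][238:244,303:308])
img=c['img'];h=cv2.cvtColor(img,cv2.COLOR_RGB2HSV)
m=((h[:,:,1]<60)&(h[:,:,2]>100)).astype(np.uint8);m[:,:260]=0;m[:,360:]=0;m[:170]=0;m[260:]=0
p=cv2.findNonZero(cv2.morphologyEx(m,cv2.MORPH_OPEN,np.ones((3,3))));e=cv2.fitEllipse(cv2.convexHull(p));print('dishW',e,plane(c,*e[0],.009),'tri',tri(c,e[0],T,(368.5,211)))
a,s,mm=blob(img,(45,120,40),(80,255,255),(50,0,170,110));p=cv2.findNonZero(mm.astype(np.uint8));e=cv2.fitEllipse(cv2.convexHull(p));e0=np.array(e[0])+[50,0];print('dishG',e0,e[1],plane(c,*e0,.009),tri(c,e0,T,(449.5,278)))
for n,bx,col in(('Y',(350,280,405,330),((20,80,60),(35,255,255))),('G',(425,255,475,300),((45,80,40),(80,255,255)))):
    a,s,mm=blob(T['img'],*col,bx);e=cv2.fitEllipse(cv2.convexHull(cv2.findNonZero(mm.astype(np.uint8))));e0=np.array(e[0])+bx[:2];print(n,e0,e[1],plane(T,*e0,.009))
```

```text
Traceback (most recent call last):
  File "h.py", line 19, in blob
    k=1+np.argmax(s[1:,4]); return ce[k]+[u0,v0],s[k],(l==k)
        ~~~~~~~~~^^^^^^^^^
ValueError: attempt to get argmax of an empty sequence
```

Run:
```python
from h import *
c=dict(np.load('pics/w1.npz'));T=dict(np.load('pics/top0.npz'))
h=cv2.cvtColor(c['img'],cv2.COLOR_RGB2HSV);print(h[232:245:3,305])
K=((0,0,0),(180,130,100))
a,s,_=blob(c['img'],*K,(290,210,322,252));print('cap',a,s,plane(c,*a,.08),'tri',tri(c,a,T,(371.9,208.8)))
o,d=ray(c,305,238);print('depth',o+d*c['z_map'][238,305])
img=c['img']
m=((h[:,:,1]<60)&(h[:,:,2]>100)).astype(np.uint8);m[:,:260]=0;m[:,360:]=0;m[:170]=0;m[260:]=0
p=cv2.findNonZero(cv2.morphologyEx(m,cv2.MORPH_OPEN,np.ones((3,3))));e=cv2.fitEllipse(cv2.convexHull(p));print('dishW',e,plane(c,*e[0],.009),'tri',tri(c,e[0],T,(368.5,211)))
a,s,mm=blob(img,(45,120,40),(80,255,255),(50,0,170,110));p=cv2.findNonZero(mm.astype(np.uint8));e=cv2.fitEllipse(cv2.convexHull(p));e0=np.array(e[0])+[50,0];print('dishG',e0,e[1],plane(c,*e0,.009),tri(c,e0,T,(449.5,278)))
for n,bx,col in(('Y',(350,280,405,330),((20,80,60),(35,255,255))),('G',(425,255,475,300),((45,80,40),(80,255,255)))):
    a,s,mm=blob(T['img'],*col,bx);e=cv2.fitEllipse(cv2.convexHull(cv2.findNonZero(mm.astype(np.uint8))));e0=np.array(e[0])+bx[:2];print(n,e0,e[1],plane(T,*e0,.009))
```

```text
[[177  47  98]
 [176  46  95]
 [175  49  93]
 [175  53  92]
 [177  50  91]]
cap [305.24349882 233.05910165] [  6  10  19  27 423] [ 0.64421847 -0.12588215  0.08      ] tri (array([ 0.64680281, -0.12577579,  0.07017096]), np.float64(0.0012064930683967575))
depth [ 0.64731044 -0.1259623   0.08336742]
dishW ((310.08251953125, 217.13839721679688), (70.12893676757812, 71.9803237915039), 103.2413101196289) [ 0.64780426 -0.12432621  0.009     ] tri (array([ 0.65163075, -0.12467239, -0.00789205]), np.float64(0.000493375339314538))
dishG [109.83495712  45.15229034] (77.30498504638672, 93.54554748535156) [ 0.49531106 -0.2963196   0.009     ] (array([ 0.49620085, -0.29511132,  0.01170005]), np.float64(0.0007843593740719336))
Y [377.73087692 304.48793221] (31.92555046081543, 32.63462829589844) [ 0.44283221 -0.13638848  0.009     ]
G [449.460289   278.05513382] (31.03057098388672, 31.512556076049805) [ 0.49640208 -0.29584435  0.009     ]
```

```bash
python3 -m pendant '[{"delta_pos":[-0.011,-0.0286,0],"dr":[0,0,0],"hand":0.4},{"delta_pos":[0,0,0.08],"dr":[0,0,0],"hand":0.4},{"delta_pos":[0,0,0.08],"dr":[0,0,0],"hand":0.4},{"delta_pos":[0,0,0.06],"dr":[0,0,0],"hand":0.4},{"delta_pos":[0,0,0.05],"dr":[0,0,0],"hand":0.4},{"delta_pos":[0,0,0.03],"dr":[0,0,0],"hand":0.4},{"delta_pos":[0,0,0.02],"dr":[0,0,0],"hand":0.4},{"delta_pos":[0,0,0],"dr":[0,0,0],"hand":0.4}]'; python3 -m pendant '[{"delta_pos":[0,0,0],"dr":[0,0,0],"hand":1},{"delta_pos":[0,0,0],"dr":[0,0,0],"hand":1},{"delta_pos":[0,0,0],"dr":[0,0,0],"hand":1},{"delta_pos":[0,0,0],"dr":[0,0,0],"hand":1},{"delta_pos":[0,0,0],"dr":[0,0,0],"hand":1},{"delta_pos":[0,0,0],"dr":[0,0,0],"hand":1}]' 30
```

```text
time_s: 3.2
tcp_pos: [0.6454, -0.1258, 0.047]
eef_rot: [-0.0, 1.0, 0.0, -0.001]
ft_force: [0.5, 1.2, -0.1]
grip_width: 0.0511
grip_force: 0.0
time_s: 3.7
tcp_pos: [0.6476, -0.1266, 0.0503]
eef_rot: [0.0, 1.0, -0.0, 0.001]
ft_force: [0.9, 1.0, 7.0]
grip_width: 0.0173
grip_force: 30.5
```

```bash
python3 -m pendant '[{"delta_pos":[0,0,-0.04],"dr":[0,0,0],"hand":1},{"delta_pos":[0,0,-0.08],"dr":[0,0,0],"hand":1},{"delta_pos":[0,0,-0.08],"dr":[0,0,0],"hand":1},{"delta_pos":[0,0,-0.08],"dr":[0,0,0],"hand":1},{"delta_pos":[0.004,0.03,0],"dr":[0,0,0],"hand":1},{"delta_pos":[0.0075,0.06,0],"dr":[0,0,0],"hand":1},{"delta_pos":[0.0075,0.08,0],"dr":[0,0,0],"hand":1},{"delta_pos":[0.0075,0.08,0],"dr":[0,0,0],"hand":1},{"delta_pos":[0.0075,0.08,0],"dr":[0,0,0],"hand":1},{"delta_pos":[0.0075,0.08,0],"dr":[0,0,0],"hand":1}]';  python3 -m pendant '[{"delta_pos":[0.0075,0.08,0],"dr":[0,0,0],"hand":1},{"delta_pos":[0.0075,0.08,0],"dr":[0,0,0],"hand":1},{"delta_pos":[0.0075,0.08,0],"dr":[0,0,0],"hand":1},{"delta_pos":[0.0075,0.08,0],"dr":[0,0,0],"hand":1},{"delta_pos":[0.0075,0.08,0],"dr":[0,0,0],"hand":1},{"delta_pos":[0.0075,0.06,0],"dr":[0,0,0],"hand":1},{"delta_pos":[0.0075,0.03,0],"dr":[0,0,0],"hand":1},{"delta_pos":[0,0,0],"dr":[0,0,0],"hand":1},{"delta_pos":[0,0,0],"dr":[0,0,0],"hand":1}]'
python3 - <<'E'
from h import *
wrist('w2');snap('scene','s2')
E
```

```text
time_s: 4.53
tcp_pos: [0.6248, 0.0804, 0.1886]
eef_rot: [0.0, 1.0, 0.0, -0.0]
ft_force: [1.6, 0.4, -1.0]
grip_width: 0.0172
grip_force: 30.0
time_s: 5.28
tcp_pos: [0.5989, 0.3236, 0.1882]
eef_rot: [-0.001, 1.0, -0.0, -0.0]
ft_force: [0.1, -0.8, -0.8]
grip_width: 0.0173
grip_force: 30.0
```

View pics/w2.png

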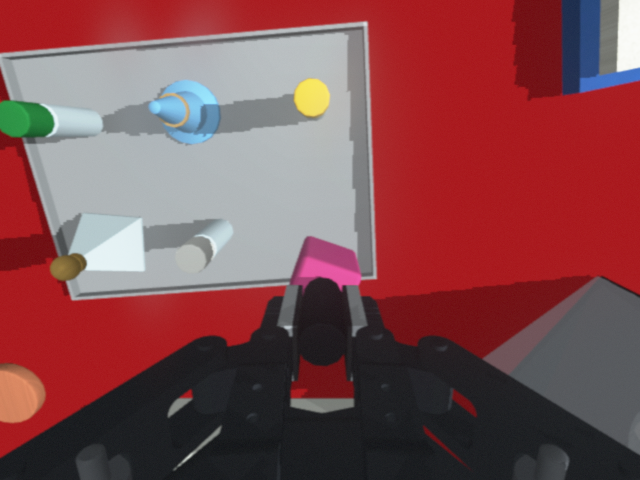

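Wrist view: the polish hangs upright between the fingers at (325,265). The tray corners are near (3,58), (366,24), (375,276) and (74,298), and the slot below the polish is empty.

Run:
```python
from h import *
c=dict(np.load('pics/w2.npz'));T=dict(np.load('pics/top0.npz'))
P=[plane(c,u,v,.014) for u,v in((3,58),(366,24),(375,277),(74,298))]
print(np.round(P,4)); P=np.array(P); ctr=P.mean(0); ex=P[2]-P[1]+P[3]-P[0]; ex/=np.linalg.norm(ex); ey=np.cross([0,0,1],ex)
print('ctr',ctr,'sizes',[np.linalg.norm(P[i]-P[i-1]).round(4) for i in range(4)],'slot',ctr+.052*ex+.098*ey)
for n,a,col,b in(('Y',(162.9,281.7),((20,120,100),(35,255,255)),(290,75,335,125)),('G',(257.2,272.7),((45,120,40),(80,255,255)),(0,95,60,145))):
    p,s,m=blob(c['img'],*col,b); print(n,p,s,tri(c,p,T,a),plane(c,*p,.086))
```

```text
[[0.4687 0.063  0.014 ]
 [0.444  0.3565 0.014 ]
 [0.6595 0.3732 0.014 ]
 [0.6825 0.0782 0.014 ]]
ctr [0.56366837 0.21772378 0.014     ] sizes [np.float64(0.2143), np.float64(0.2945), np.float64(0.2162), np.float64(0.2958)] slot [0.60825218 0.31931258 0.014     ]
Y [311.1706387   97.37845567] [   4    4   35   38 1049] (array([0.50448432, 0.31470926, 0.08197958]), np.float64(0.0005677191056442398)) [0.50457292 0.31491257 0.086     ]
G [ 24.41408622 119.14086217] [   0    6   54   36 1647] (array([0.51806516, 0.11900257, 0.07633115]), np.float64(0.0004309213643231458)) [0.51818021 0.12674497 0.086     ]
```

```bash
python3 -m pendant '[{"delta_pos":[-0.018,-0.009,0.02],"dr":[0,0,0],"hand":1},{"delta_pos":[0,0,0.06],"dr":[0,0,0],"hand":1},{"delta_pos":[0,0,0.08],"dr":[0,0,0],"hand":1},{"delta_pos":[0,0,0.06],"dr":[0,0,0],"hand":1},{"delta_pos":[0,0,0.03],"dr":[0,0,0],"hand":1},{"delta_pos":[0,0,0.012],"dr":[0,0,0],"hand":1},{"delta_pos":[0,0,0.008],"dr":[0,0,0],"hand":1},{"delta_pos":[0,0,0],"dr":[0,0,0],"hand":1},{"delta_pos":[0,0,0],"dr":[0,0,0],"hand":1}]'
```

```text
time_s: 6.13
tcp_pos: [0.6097, 0.3188, 0.0549]
eef_rot: [0.001, 1.0, 0.0, 0.001]
ft_force: [0.7, 0.9, -1.2]
grip_width: 0.0174
grip_force: 30.0
```

```bash
python3 -m pendant '[{"delta_pos":[0,0,0.004],"dr":[0,0,0],"hand":1},{"delta_pos":[0,0,0.004],"dr":[0,0,0],"hand":1},{"delta_pos":[0,0,0],"dr":[0,0,0],"hand":1},{"delta_pos":[0,0,0],"dr":[0,0,0],"hand":1}]'
```

```text
time_s: 6.47
tcp_pos: [0.6088, 0.3194, 0.0504]
eef_rot: [0.0, 1.0, 0.0, 0.001]
ft_force: [-0.0, 0.6, 1.1]
grip_width: 0.0173
grip_force: 30.2
```

```bash
python3 -m pendant '[{"delta_pos":[0,0,0],"dr":[0,0,0],"hand":0.7},{"delta_pos":[0,0,0],"dr":[0,0,0],"hand":0.5},{"delta_pos":[0,0,0],"dr":[0,0,0],"hand":0.4},{"delta_pos":[0,0,-0.02],"dr":[0,0,0],"hand":0.4},{"delta_pos":[0,0,-0.05],"dr":[0,0,0],"hand":0.4},{"delta_pos":[0,0,-0.08],"dr":[0,0,0],"hand":0.4},{"delta_pos":[0,0,-0.08],"dr":[0,0,0],"hand":0.4},{"delta_pos":[0.05,0,-0.03],"dr":[0,0,0],"hand":0.4},{"delta_pos":[0.06,0,0],"dr":[0,0,0],"hand":0.4}]'; python3 -m pendant '[{"delta_pos":[0.06,-0.005,0],"dr":[0,0,0],"hand":0.4},{"delta_pos":[0.035,-0.004,0],"dr":[0,0,0],"hand":0.4},{"delta_pos":[0,0,0],"dr":[0,0,0],"hand":0.4},{"delta_pos":[0,0,0],"dr":[0,0,0],"hand":0.4}]'
python3 - <<'E'
from h import *
wrist('w3');snap('scene','s3')
print(r.get_state()['tcp_pos'])
cv2.imwrite('pics/c3.png',np.hstack([cv2.imread('pics/w3.png')[:,100:500],cv2.imread('pics/s3.png')[:,240:]]))
E
```

```text
time_s: 7.22
tcp_pos: [0.5576, 0.3197, 0.1859]
eef_rot: [0.002, 1.0, 0.003, 0.005]
ft_force: [0.7, -0.4, -0.0]
grip_width: 0.051
grip_force: 0.0
time_s: 7.55
tcp_pos: [0.5054, 0.3149, 0.1808]
eef_rot: [-0.0, 1.0, 0.0, 0.0]
ft_force: [0.6, 0.4, 0.7]
grip_width: 0.0511
grip_force: 0.0
[0.50697273 0.31465999 0.1804263 ]
```

View pics/c3.png

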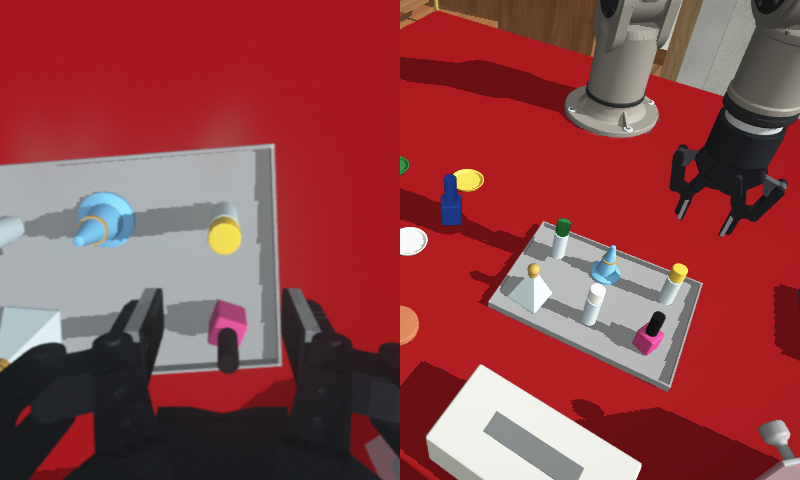

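The polish stands upright in its tray slot. Next I grasp the yellow vial.

```bash
python3 - <<'E'
from h import *
c=dict(np.load('pics/w3.npz'));T=dict(np.load('pics/top0.npz'))
p,s,m=blob(c['img'],(20,120,100),(35,255,255),(290,190,360,270)); print(p,s,tri(c,p,T,(162.9,281.7)))
E
python3 -m pendant '[{"delta_pos":[0.003,0,0.02],"dr":[0,0,0],"hand":0.4},{"delta_pos":[0,0,0.05],"dr":[0,0,0],"hand":0.4}]'
```

```text
[324.15360169 235.50211864] [ 18  27  33  37 944] (array([0.50447062, 0.31547772, 0.07764542]), np.float64(0.0009115091978565636))
time_s: 7.82
tcp_pos: [0.5073, 0.3158, 0.1469]
eef_rot: [0.001, 1.0, 0.002, 0.003]
ft_force: [1.1, 0.5, -1.0]
grip_width: 0.0512
grip_force: 0.0
```

```bash
python3 -m pendant '[{"delta_pos":[0.004,0,0.06],"dr":[0,0,0],"hand":0.4},{"delta_pos":[0,0,0.06],"dr":[0,0,0],"hand":0.4},{"delta_pos":[0,0,0.05],"dr":[0,0,0],"hand":0.4},{"delta_pos":[0,0,0.03],"dr":[0,0,0],"hand":0.4},{"delta_pos":[0,0,0],"dr":[0,0,0],"hand":0.4},{"delta_pos":[0,0,0],"dr":[0,0,0],"hand":0.5},{"delta_pos":[0,0,0],"dr":[0,0,0],"hand":0.7},{"delta_pos":[0,0,0],"dr":[0,0,0],"hand":1},{"delta_pos":[0,0,0],"dr":[0,0,0],"hand":1},{"delta_pos":[0,0,0],"dr":[0,0,0],"hand":1}]' 30
```

```text
time_s: 8.65
tcp_pos: [0.503, 0.315, 0.0457]
eef_rot: [0.0, 1.0, 0.001, 0.001]
ft_force: [-0.4, -0.2, 1.0]
grip_width: 0.0234
grip_force: 29.6
```

```bash
python3 -m pendant '[{"delta_pos":[0,0,-0.04],"dr":[0,0,0],"hand":1},{"delta_pos":[0,0,-0.08],"dr":[0,0,0],"hand":1},{"delta_pos":[0,0,-0.08],"dr":[0,0,0],"hand":1},{"delta_pos":[0,0,-0.08],"dr":[0,0,0],"hand":1},{"delta_pos":[0.005,-0.03,0],"dr":[0,0,0],"hand":1},{"delta_pos":[0.01,-0.06,0],"dr":[0,0,0],"hand":1},{"delta_pos":[0.01,-0.08,0],"dr":[0,0,0],"hand":1},{"delta_pos":[0.01,-0.08,0],"dr":[0,0,0],"hand":1},{"delta_pos":[0.01,-0.08,0],"dr":[0,0,0],"hand":1},{"delta_pos":[0.01,-0.08,0],"dr":[0,0,0],"hand":1}]';  python3 -m pendant '[{"delta_pos":[0.01,-0.08,0],"dr":[0,0,0],"hand":1},{"delta_pos":[0.01,-0.08,0],"dr":[0,0,0],"hand":1},{"delta_pos":[0.01,-0.08,0],"dr":[0,0,0],"hand":1},{"delta_pos":[0.01,-0.08,0],"dr":[0,0,0],"hand":1},{"delta_pos":[0.01,-0.08,0],"dr":[0,0,0],"hand":1},{"delta_pos":[0.01,-0.06,0],"dr":[0,0,0],"hand":1},{"delta_pos":[0.005,-0.03,0],"dr":[0,0,0],"hand":1},{"delta_pos":[0,0,0],"dr":[0,0,0],"hand":1},{"delta_pos":[0,0,0],"dr":[0,0,0],"hand":1}]'
python3 - <<'E'
from h import *
wrist('w4');print(r.get_state()['tcp_pos'])
E
```

```text
time_s: 9.48
tcp_pos: [0.4743, 0.1078, 0.1851]
eef_rot: [-0.0, 1.0, 0.0, 0.001]
ft_force: [0.7, -0.4, -0.9]
grip_width: 0.0231
grip_force: 29.6
time_s: 10.23
tcp_pos: [0.4421, -0.1359, 0.1849]
eef_rot: [0.001, 1.0, 0.0, 0.0]
ft_force: [-0.4, 0.9, -0.3]
grip_width: 0.0231
grip_force: 29.6
[ 0.4423838  -0.13477164  0.18482024]
```

View pics/w4.png

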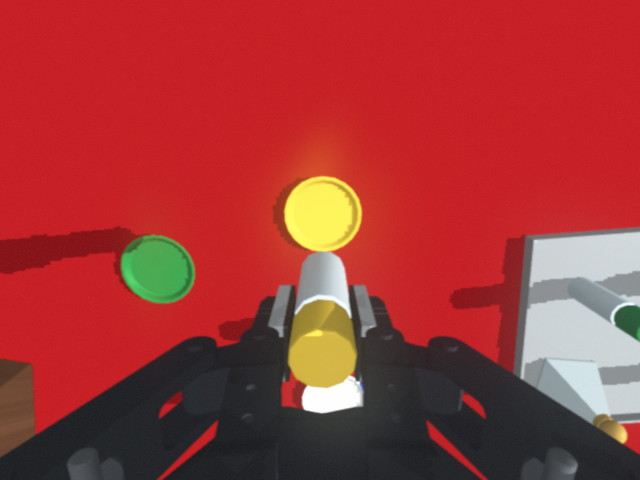

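Wrist view: the yellow vial is held upright at (322,300) above the yellow dish (322,214); the green dish is at (158,269).

```bash
python3 - <<'E'
from h import *
c=dict(np.load('pics/w4.npz'));T=dict(np.load('pics/top0.npz'))
for n,bx,col,t in(('Y',(270,165,375,252),((20,80,60),(35,255,255)),(377.7,304.5)),('G',(110,225,205,312),((45,80,40),(80,255,255)),(449.46,278.05))):
    a,s,mm=blob(c['img'],*col,bx);e=cv2.fitEllipse(cv2.convexHull(cv2.findNonZero(mm.astype(np.uint8))));e0=np.array(e[0])+bx[:2];print(n,e0,e[1],plane(c,*e0,.009),tri(c,e0,T,t))
E
python3 -m pendant '[{"delta_pos":[0,0,0.05],"dr":[0,0,0],"hand":1},{"delta_pos":[0,0,0.07],"dr":[0,0,0],"hand":1},{"delta_pos":[0,0,0.06],"dr":[0,0,0],"hand":1},{"delta_pos":[0,0,0.03],"dr":[0,0,0],"hand":1},{"delta_pos":[0,0,0.01],"dr":[0,0,0],"hand":1},{"delta_pos":[0,0,0],"dr":[0,0,0],"hand":1},{"delta_pos":[0,0,0],"dr":[0,0,0],"hand":1}]'
```

```text
Y [322.43042755 213.57612228] (74.80375671386719, 76.69084930419922) [ 0.44101355 -0.13692591  0.009     ] (array([ 0.44251131, -0.13693526,  0.00235533]), np.float64(3.240442724547413e-05))
G [157.26655579 268.79441452] (64.52371978759766, 75.11804962158203) [ 0.49507471 -0.29605326  0.009     ] (array([ 0.49614884, -0.2967092 ,  0.00685726]), np.float64(0.0009251969777326175))
time_s: 10.87
tcp_pos: [0.4431, -0.1346, 0.0753]
eef_rot: [-0.001, 1.0, 0.0, 0.0]
ft_force: [0.2, -0.5, -0.8]
grip_width: 0.0231
grip_force: 29.6
```

```bash
python3 -m pendant '[{"delta_pos":[0.002,-0.005,0.02],"dr":[0,0,0],"hand":1},{"delta_pos":[0,0,0.02],"dr":[0,0,0],"hand":1},{"delta_pos":[0,0,0.012],"dr":[0,0,0],"hand":1},{"delta_pos":[0,0,0.005],"dr":[0,0,0],"hand":1},{"delta_pos":[0,0,0],"dr":[0,0,0],"hand":1},{"delta_pos":[0,0,0],"dr":[0,0,0],"hand":1}]'
```

```text
time_s: 11.37
tcp_pos: [0.4413, -0.138, 0.046]
eef_rot: [0.0, 1.0, 0.0, -0.0]
ft_force: [-1.1, 0.0, -0.2]
grip_width: 0.0232
grip_force: 29.6
```

```bash
python3 -m pendant '[{"delta_pos":[0,0,0.003],"dr":[0,0,0],"hand":1},{"delta_pos":[0,0,0],"dr":[0,0,0],"hand":1},{"delta_pos":[0,0,0],"dr":[0,0,0],"hand":0.7},{"delta_pos":[0,0,0],"dr":[0,0,0],"hand":0.5},{"delta_pos":[0,0,0],"dr":[0,0,0],"hand":0.4},{"delta_pos":[0,0,-0.04],"dr":[0,0,0],"hand":0.4},{"delta_pos":[0,0,-0.08],"dr":[0,0,0],"hand":0.4},{"delta_pos":[0,0,-0.08],"dr":[0,0,0],"hand":0.4},{"delta_pos":[0,0,-0.08],"dr":[0,0,0],"hand":0.4}]'; python3 -m pendant '[{"delta_pos":[-0.013,0.042,0],"dr":[0,0,0],"hand":0.4},{"delta_pos":[-0.02,0.07,0],"dr":[0,0,0],"hand":0.4},{"delta_pos":[-0.024,0.08,0],"dr":[0,0,0],"hand":0.4},{"delta_pos":[-0.024,0.08,0],"dr":[0,0,0],"hand":0.4},{"delta_pos":[-0.024,0.08,0],"dr":[0,0,0],"hand":0.4},{"delta_pos":[-0.024,0.08,0],"dr":[0,0,0],"hand":0.4},{"delta_pos":[-0.024,0.08,0],"dr":[0,0,0],"hand":0.4},{"delta_pos":[0,0,0],"dr":[0,0,0],"hand":0.4},{"delta_pos":[0,0,0],"dr":[0,0,0],"hand":0.4},{"delta_pos":[0,0,0],"dr":[0,0,0],"hand":0.4}]'
python3 - <<'E'
from h import *
c=wrist('w5');snap('scene','s5');T=dict(np.load('pics/top0.npz'))
p,s,m=blob(c['img'],(45,120,40),(80,255,255),(270,170,380,290)); print(p,s,tri(c,p,T,(257.2,272.7)),plane(c,*p,.08))
print(r.get_state()['tcp_pos'])
cv2.imwrite('pics/c5.png',np.hstack([cv2.imread('pics/w5.png')[:,100:500],cv2.imread('pics/s5.png')[:,180:580]]))
E
```

```text
time_s: 12.12
tcp_pos: [0.4404, -0.138, 0.1859]
eef_rot: [0.0, 1.0, -0.0, -0.001]
ft_force: [1.4, -0.6, 0.3]
grip_width: 0.0513
grip_force: 0.0
time_s: 12.95
tcp_pos: [0.5172, 0.117, 0.1842]
eef_rot: [0.0, 1.0, -0.0, -0.001]
ft_force: [0.1, -0.8, -0.2]
grip_width: 0.0511
grip_force: 0.0
[325.93830334 237.65167095] [ 41  50  30  34 778] (array([0.51816123, 0.11850617, 0.07870986]), np.float64(0.0004547596476424268)) [0.51769482 0.1182804  0.08      ]
[0.51728108 0.11569837 0.18443246]
```

View pics/c5.png

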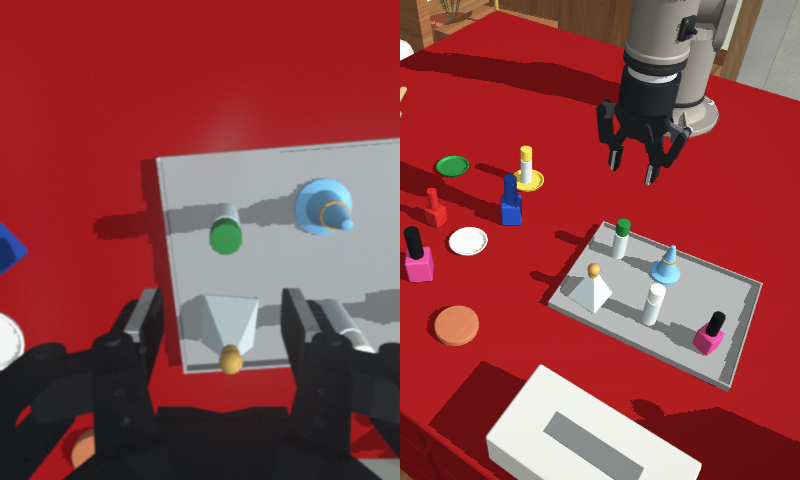

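The yellow vial stands in its dish and the polish is upright on the tray. Next, the green vial at (0.518, 0.1185).

```bash
python3 -m pendant '[{"delta_pos":[-0.002,0.005,0.03],"dr":[0,0,0],"hand":0.4},{"delta_pos":[0,0,0.07],"dr":[0,0,0],"hand":0.4},{"delta_pos":[0,0,0.07],"dr":[0,0,0],"hand":0.4},{"delta_pos":[0,0,0.06],"dr":[0,0,0],"hand":0.4},{"delta_pos":[0,0,0.03],"dr":[0,0,0],"hand":0.4},{"delta_pos":[0,0,0.018],"dr":[0,0,0],"hand":0.4},{"delta_pos":[0,0,0],"dr":[0,0,0],"hand":0.4},{"delta_pos":[0,0,0],"dr":[0,0,0],"hand":0.4}]'; python3 -m pendant '[{"delta_pos":[0,0,0],"dr":[0,0,0],"hand":0.5},{"delta_pos":[0,0,0],"dr":[0,0,0],"hand":0.7},{"delta_pos":[0,0,0],"dr":[0,0,0],"hand":1},{"delta_pos":[0,0,0],"dr":[0,0,0],"hand":1},{"delta_pos":[0,0,0],"dr":[0,0,0],"hand":1}]' 30
```

```text
time_s: 13.72
tcp_pos: [0.5191, 0.1192, 0.0462]
eef_rot: [0.001, 1.0, -0.0, 0.0]
ft_force: [0.4, 0.0, 1.1]
grip_width: 0.0514
grip_force: 0.0
time_s: 14.13
tcp_pos: [0.5197, 0.1204, 0.0469]
eef_rot: [0.0, 1.0, 0.0, 0.001]
ft_force: [0.2, -0.2, 6.8]
grip_width: 0.023
grip_force: 29.8
```

```bash
python3 -m pendant '[{"delta_pos":[0,0,-0.04],"dr":[0,0,0],"hand":1},{"delta_pos":[0,0,-0.08],"dr":[0,0,0],"hand":1},{"delta_pos":[0,0,-0.08],"dr":[0,0,0],"hand":1},{"delta_pos":[0,0,-0.08],"dr":[0,0,0],"hand":1},{"delta_pos":[0.002,-0.03,0],"dr":[0,0,0],"hand":1},{"delta_pos":[0.004,-0.06,0],"dr":[0,0,0],"hand":1},{"delta_pos":[0.004,-0.08,0],"dr":[0,0,0],"hand":1},{"delta_pos":[0.004,-0.08,0],"dr":[0,0,0],"hand":1},{"delta_pos":[0.004,-0.08,0],"dr":[0,0,0],"hand":1},{"delta_pos":[0.004,-0.08,0],"dr":[0,0,0],"hand":1}]';  python3 -m pendant '[{"delta_pos":[0.004,-0.08,0],"dr":[0,0,0],"hand":1},{"delta_pos":[0.004,-0.08,0],"dr":[0,0,0],"hand":1},{"delta_pos":[0.004,-0.08,0],"dr":[0,0,0],"hand":1},{"delta_pos":[0.004,-0.08,0],"dr":[0,0,0],"hand":1},{"delta_pos":[0.004,-0.06,0],"dr":[0,0,0],"hand":1},{"delta_pos":[0.004,-0.043,0],"dr":[0,0,0],"hand":1},{"delta_pos":[0.001,0,0],"dr":[0,0,0],"hand":1},{"delta_pos":[0,0,0],"dr":[0,0,0],"hand":1},{"delta_pos":[0,0,0],"dr":[0,0,0],"hand":1}]'
python3 - <<'E'
from h import *
wrist('w6');print(r.get_state()['tcp_pos'])
E
```

```text
time_s: 14.97
tcp_pos: [0.5072, -0.0864, 0.1861]
eef_rot: [-0.0, 1.0, 0.0, 0.0]
ft_force: [0.4, -0.7, -1.0]
grip_width: 0.0231
grip_force: 29.5
time_s: 15.72
tcp_pos: [0.4952, -0.2953, 0.1855]
eef_rot: [-0.0, 1.0, 0.0, -0.0]
ft_force: [0.5, 0.3, -1.0]
grip_width: 0.0234
grip_force: 29.6
[ 0.49546364 -0.29473779  0.1855357 ]
```

View pics/w6.png

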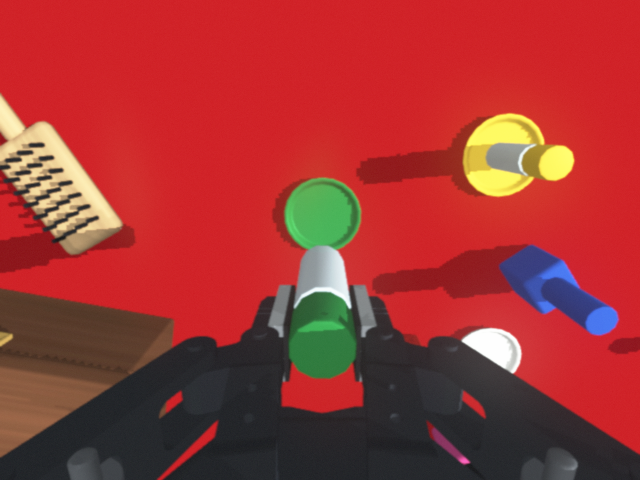

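The green vial is held upright at (322,295), lined up over the green dish (322,214). The chest is clear of it. Lowering.

```bash
python3 -m pendant '[{"delta_pos":[-0.001,-0.003,0.04],"dr":[0,0,0],"hand":1},{"delta_pos":[0,0,0.07],"dr":[0,0,0],"hand":1},{"delta_pos":[0,0,0.07],"dr":[0,0,0],"hand":1},{"delta_pos":[0,0,0.05],"dr":[0,0,0],"hand":1},{"delta_pos":[0,0,0.03],"dr":[0,0,0],"hand":1},{"delta_pos":[0,0,0.01],"dr":[0,0,0],"hand":1},{"delta_pos":[0,0,0.004],"dr":[0,0,0],"hand":1},{"delta_pos":[0,0,0],"dr":[0,0,0],"hand":1},{"delta_pos":[0,0,0],"dr":[0,0,0],"hand":1}]'
```

```text
time_s: 16.52
tcp_pos: [0.4967, -0.2979, 0.0499]
eef_rot: [-0.0, 1.0, -0.0, 0.001]
ft_force: [0.1, -0.6, -0.6]
grip_width: 0.0232
grip_force: 29.6
```

```bash
python3 -m pendant '[{"delta_pos":[0,0.002,0.005],"dr":[0,0,0],"hand":1},{"delta_pos":[0,0,0.003],"dr":[0,0,0],"hand":1},{"delta_pos":[0,0,0],"dr":[0,0,0],"hand":1},{"delta_pos":[0,0,0],"dr":[0,0,0],"hand":1}]'
```

```text
time_s: 16.85
tcp_pos: [0.497, -0.2973, 0.0469]
eef_rot: [0.0, 1.0, -0.0, 0.002]
ft_force: [-2.4, 2.0, 12.4]
grip_width: 0.0234
grip_force: 30.6
```

```bash
python3 -m pendant '[{"delta_pos":[0,0,0],"dr":[0,0,0],"hand":0.7},{"delta_pos":[0,0,0],"dr":[0,0,0],"hand":0.5},{"delta_pos":[0,0,0],"dr":[0,0,0],"hand":0.4},{"delta_pos":[0,0,-0.04],"dr":[0,0,0],"hand":0.4},{"delta_pos":[0,0,-0.08],"dr":[0,0,0],"hand":0.4},{"delta_pos":[0,0,-0.08],"dr":[0,0,0],"hand":0.4},{"delta_pos":[0,0,-0.08],"dr":[0,0,0],"hand":0.4},{"delta_pos":[-0.008,0.04,0],"dr":[0,0,0],"hand":0.4},{"delta_pos":[-0.014,0.06,0],"dr":[0,0,0],"hand":0.4},{"delta_pos":[-0.018,0.079,0],"dr":[0,0,0],"hand":0.4}]'; python3 -m pendant '[{"delta_pos":[-0.018,0.079,0],"dr":[0,0,0],"hand":0.4},{"delta_pos":[-0.018,0.079,0],"dr":[0,0,0],"hand":0.4},{"delta_pos":[-0.018,0.079,0],"dr":[0,0,0],"hand":0.4},{"delta_pos":[-0.018,0.079,0],"dr":[0,0,0],"hand":0.4},{"delta_pos":[-0.018,0.079,0],"dr":[0,0,0],"hand":0.4},{"delta_pos":[-0.018,0.079,0],"dr":[0,0,0],"hand":0.4},{"delta_pos":[-0.018,0.079,0],"dr":[0,0,0],"hand":0.4},{"delta_pos":[-0.018,0.079,0],"dr":[0,0,0],"hand":0.4},{"delta_pos":[-0.018,0.079,0],"dr":[0,0,0],"hand":0.4},{"delta_pos":[-0.018,0.079,0],"dr":[0,0,0],"hand":0.4}]';  python3 -m pendant '[{"delta_pos":[-0.018,0.06,0],"dr":[0,0,0],"hand":0.4},{"delta_pos":[0,0.015,0],"dr":[0,0,0],"hand":0.4},{"delta_pos":[0,0,0],"dr":[0,0,0],"hand":0.4},{"delta_pos":[0,0,0],"dr":[0,0,0],"hand":0.4}]'
python3 - <<'E'
from h import *
c=wrist('w7');snap('scene','s7')
print(r.get_state()['tcp_pos'])
cv2.imwrite('pics/c7.png',np.hstack([cv2.imread('pics/w7.png')[:,100:500],cv2.imread('pics/s7.png')[:,180:580]]))
E
```

```text
time_s: 17.68
tcp_pos: [0.5153, -0.2094, 0.1859]
eef_rot: [0.003, 1.0, -0.001, 0.001]
ft_force: [1.2, 0.8, -0.7]
grip_width: 0.0514
grip_force: 0.0
time_s: 18.52
tcp_pos: [0.6057, 0.1896, 0.1846]
eef_rot: [0.0, 1.0, -0.0, -0.0]
ft_force: [1.1, 0.0, 1.0]
grip_width: 0.051
grip_force: 0.0
time_s: 18.85
tcp_pos: [0.6144, 0.2243, 0.1842]
eef_rot: [0.0, 1.0, -0.001, -0.0]
ft_force: [0.3, -1.5, -0.9]
grip_width: 0.0512
grip_force: 0.0
[0.61482926 0.22233432 0.1846716 ]
```

View pics/c7.png

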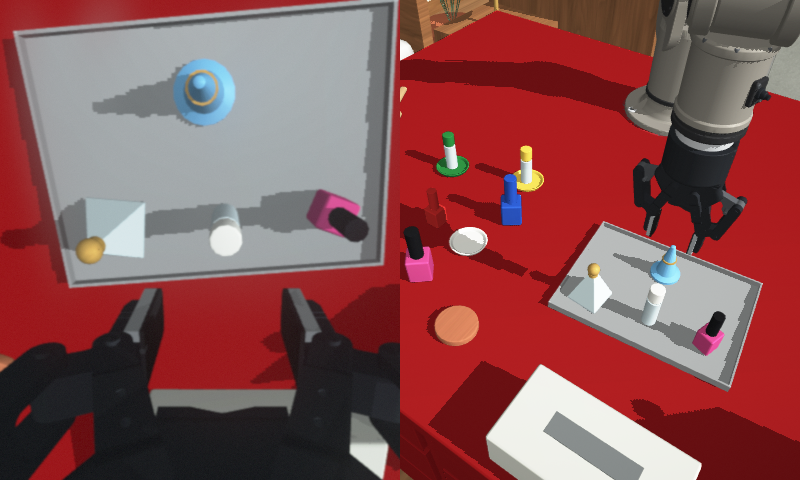

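Green and yellow stand in their dishes. The white cap is at wrist pixel (326,237), below the open fingers.

```bash
python3 - <<'E'
from h import *
c=dict(np.load('pics/w7.npz'));S=dict(np.load('pics/scene0.npz'))
p,s,m=blob(c['img'],(0,0,195),(180,40,255),(300,210,350,262)); print(p,s,tri(c,p,S,(437.7,293.5)),plane(c,*p,.08))
o,d=ray(c,326,241);print(o+d*c['z_map'][241,326])
E
python3 -m pendant '[{"delta_pos":[0,0.004,0.03],"dr":[0,0,0],"hand":0.4},{"delta_pos":[0,0,0.05],"dr":[0,0,0],"hand":0.4}]'
```

```text
[326.64416476 238.53775744] [ 10   2  33  44 874] (array([0.61609603, 0.22789365, 0.07736634]), np.float64(0.003506265608077252)) [0.61558502 0.22612841 0.08      ]
[0.61572903 0.22560795 0.08565226]
time_s: 19.12
tcp_pos: [0.6171, 0.2255, 0.1475]
eef_rot: [0.002, 1.0, 0.001, 0.003]
ft_force: [0.2, 0.7, -0.5]
grip_width: 0.0514
grip_force: 0.0
```

```bash
python3 -m pendant '[{"delta_pos":[0.001,0,0.06],"dr":[0,0,0],"hand":0.4},{"delta_pos":[0,0,0.06],"dr":[0,0,0],"hand":0.4},{"delta_pos":[0,0,0.05],"dr":[0,0,0],"hand":0.4},{"delta_pos":[0,0,0.027],"dr":[0,0,0],"hand":0.4},{"delta_pos":[0,0,0],"dr":[0,0,0],"hand":0.4},{"delta_pos":[0,0,0],"dr":[0,0,0],"hand":0.5},{"delta_pos":[0,0,0],"dr":[0,0,0],"hand":0.7},{"delta_pos":[0,0,0],"dr":[0,0,0],"hand":1},{"delta_pos":[0,0,0],"dr":[0,0,0],"hand":1},{"delta_pos":[0,0,0],"dr":[0,0,0],"hand":1}]' 30
```

```text
time_s: 19.95
tcp_pos: [0.6158, 0.2273, 0.0483]
eef_rot: [0.0, 1.0, 0.001, 0.002]
ft_force: [-0.3, -1.9, 6.3]
grip_width: 0.0229
grip_force: 29.8
```

```bash
python3 -m pendant '[{"delta_pos":[0,0,-0.04],"dr":[0,0,0],"hand":1},{"delta_pos":[0,0,-0.08],"dr":[0,0,0],"hand":1},{"delta_pos":[0,0,-0.08],"dr":[0,0,0],"hand":1},{"delta_pos":[0,0,-0.08],"dr":[0,0,0],"hand":1},{"delta_pos":[-0.004,-0.03,0],"dr":[0,0,0],"hand":1},{"delta_pos":[-0.006,-0.06,0],"dr":[0,0,0],"hand":1},{"delta_pos":[-0.007,-0.08,0],"dr":[0,0,0],"hand":1},{"delta_pos":[-0.007,-0.08,0],"dr":[0,0,0],"hand":1},{"delta_pos":[-0.007,-0.08,0],"dr":[0,0,0],"hand":1},{"delta_pos":[-0.007,-0.08,0],"dr":[0,0,0],"hand":1}]';  python3 -m pendant '[{"delta_pos":[-0.007,-0.08,0],"dr":[0,0,0],"hand":1},{"delta_pos":[-0.007,-0.08,0],"dr":[0,0,0],"hand":1},{"delta_pos":[-0.007,-0.07,0],"dr":[0,0,0],"hand":1},{"delta_pos":[-0.006,-0.04,0],"dr":[0,0,0],"hand":1},{"delta_pos":[0,-0.024,0],"dr":[0,0,0],"hand":1},{"delta_pos":[0,0,0],"dr":[0,0,0],"hand":1},{"delta_pos":[0,0,0],"dr":[0,0,0],"hand":1},{"delta_pos":[0,0,0],"dr":[0,0,0],"hand":1}]'
python3 - <<'E'
from h import *
c=wrist('w8');print(r.get_state()['tcp_pos'])
h=cv2.cvtColor(c['img'],cv2.COLOR_RGB2HSV)
m=((h[:,:,1]<60)&(h[:,:,2]>100)).astype(np.uint8);m[:,:260]=0;m[:,385:]=0;m[:150]=0;m[245:]=0
m=cv2.morphologyEx(m,cv2.MORPH_OPEN,np.ones((3,3)));e=cv2.fitEllipse(cv2.convexHull(cv2.findNonZero(m)));print(e,plane(c,*e[0],.009))
E
```

```text
time_s: 20.78
tcp_pos: [0.6331, 0.0204, 0.1867]
eef_rot: [-0.0, 1.0, 0.0, 0.0]
ft_force: [0.8, -0.1, -1.4]
grip_width: 0.0234
grip_force: 29.5
time_s: 21.45
tcp_pos: [0.6469, -0.1219, 0.186]
eef_rot: [-0.001, 1.0, 0.001, -0.0]
ft_force: [0.9, -0.1, -0.9]
grip_width: 0.0232
grip_force: 29.5
[ 0.64691858 -0.12172103  0.18603183]
((320.3268737792969, 215.5773162841797), (75.2601318359375, 77.22283935546875), 90.09709167480469) [ 0.64774324 -0.12461809  0.009     ]
```

View pics/w8.png

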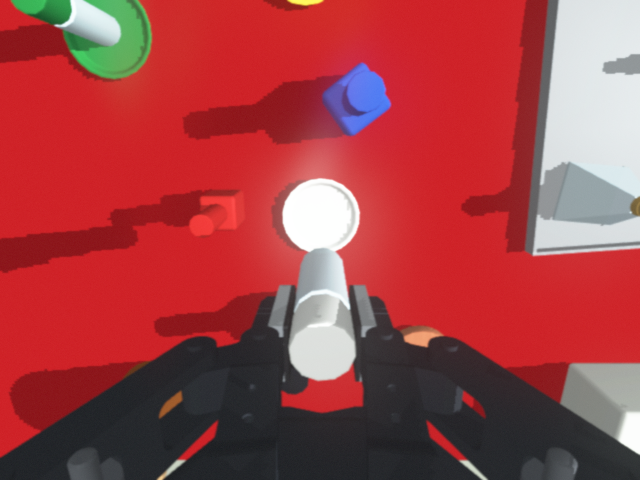

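The white vial is held upright at (322,295) and the empty white dish is at (320,215). Lowering.

```bash
python3 -m pendant '[{"delta_pos":[-0.002,-0.005,0.04],"dr":[0,0,0],"hand":1},{"delta_pos":[0,0,0.07],"dr":[0,0,0],"hand":1},{"delta_pos":[0,0,0.07],"dr":[0,0,0],"hand":1},{"delta_pos":[0,0,0.05],"dr":[0,0,0],"hand":1},{"delta_pos":[0,0,0.028],"dr":[0,0,0],"hand":1},{"delta_pos":[0,0,0.01],"dr":[0,0,0],"hand":1},{"delta_pos":[0,0,0.002],"dr":[0,0,0],"hand":1},{"delta_pos":[0,0,0],"dr":[0,0,0],"hand":1},{"delta_pos":[0,0,0],"dr":[0,0,0],"hand":1}]'
```

```text
time_s: 22.25
tcp_pos: [0.6491, -0.1274, 0.0531]
eef_rot: [-0.0, 1.0, -0.0, 0.002]
ft_force: [0.1, -0.4, -1.1]
grip_width: 0.0234
grip_force: 29.5
```

```bash
python3 -m pendant '[{"delta_pos":[0.001,0.005,0.004],"dr":[0,0,0],"hand":1},{"delta_pos":[0,0,0.003],"dr":[0,0,0],"hand":1},{"delta_pos":[0,0,0.002],"dr":[0,0,0],"hand":1},{"delta_pos":[0,0,0],"dr":[0,0,0],"hand":1},{"delta_pos":[0,0,0],"dr":[0,0,0],"hand":1}]'
```

```text
time_s: 22.67
tcp_pos: [0.648, -0.1245, 0.0483]
eef_rot: [-0.0, 1.0, 0.0, 0.001]
ft_force: [-2.1, 1.5, 7.5]
grip_width: 0.0234
grip_force: 30.2
```

Contact at the right height. I release, rise and look.

```bash
python3 -m pendant '[{"delta_pos":[0,0,0],"dr":[0,0,0],"hand":0.7},{"delta_pos":[0,0,0],"dr":[0,0,0],"hand":0.5},{"delta_pos":[0,0,0],"dr":[0,0,0],"hand":0.4},{"delta_pos":[0,0,-0.04],"dr":[0,0,0],"hand":0.4},{"delta_pos":[0,0,-0.08],"dr":[0,0,0],"hand":0.4},{"delta_pos":[0,0,-0.08],"dr":[0,0,0],"hand":0.4},{"delta_pos":[0,0,-0.08],"dr":[0,0,0],"hand":0.4},{"delta_pos":[0,0,-0.08],"dr":[0,0,0],"hand":0.4},{"delta_pos":[0,0,0],"dr":[0,0,0],"hand":0.4},{"delta_pos":[0,0,0],"dr":[0,0,0],"hand":0.4}]'
python3 - <<'E'
from h import *
wrist('w9');snap('scene','s9')
cv2.imwrite('pics/c9.png',np.hstack([cv2.imread('pics/w9.png')[:,60:460],cv2.imread('pics/s9.png')[:,160:560]]))
E
```

```text
time_s: 23.5
tcp_pos: [0.6487, -0.1254, 0.2297]
eef_rot: [0.0, 1.0, -0.0, 0.003]
ft_force: [0.1, -0.4, -0.6]
grip_width: 0.0512
grip_force: 0.0
```

View pics/c9.png

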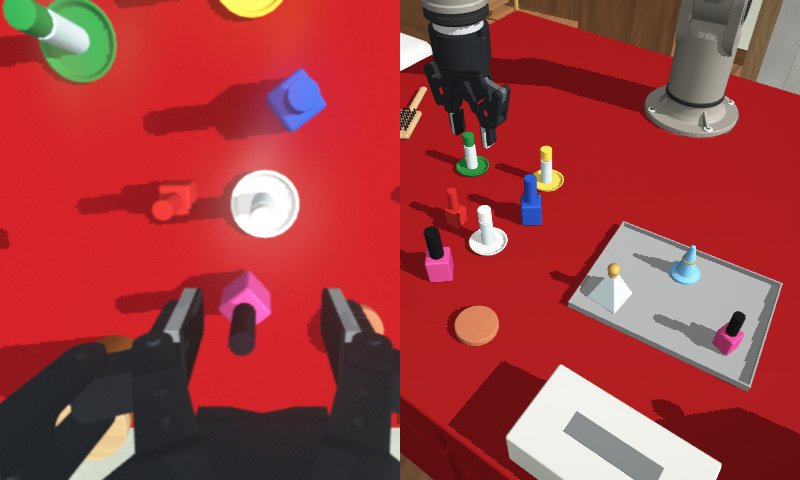

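All three vials stand in their dishes, the polish is upright on the tray, and the pyramid bottle and ring cone are where they started. The gripper is clear, so I'm handing in.

```bash
python3 -c "
from cell import r; print(r.job_done())"
```

```text
the job is handed in; nothing more can be done
None
```

The job is handed in: all three vials stand upright in the dishes matching their caps, the small pink nail polish is upright in the empty tray slot, and the pyramid bottle and ring cone were not touched; the robot clock read about 23.5 s of the 109 s.

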